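# Return reagents and a specimen to their colour-coded spill trays

## Task

Tidy the bench by sorting what was left out: stand each of the three reagent bottles in the spill tray whose colour matches the band on its label (red, blue, green), and stand the lidded specimen cup in the yellow tray. Each must end up upright, flat on the floor of its tray and let go, and none may be tipped over on the way. Leave the plain blue bottle and the timer standing where they are.

Things in the scene. Friction and masses are not known exactly. Their poses are not given: they have to be found in the camera images.
- red_bottle_center (a point): white reagent bottle with a RED screw cap and a red band on its label, upright; round body 48 mm in diameter up to 91 mm, cap 27 mm in diameter, 105 mm high overall; about 0.11 kg. This point is its centre, half-way up; its z axis points up the object.
- blue_band_bottle_center (a point): white reagent bottle with a BLUE screw cap and a blue band on its label, upright; round body 58 mm in diameter up to 109 mm, cap 32 mm in diameter, 125 mm high overall; about 0.16 kg. This point is its centre, half-way up; its z axis points up the object.
- green_bottle_center (a point): cream reagent bottle with a BLACK screw cap and a GREEN band on its label, upright; round body 62 mm in diameter up to 126 mm, cap 35 mm in diameter, 146 mm high overall; about 0.2 kg. This point is its centre, half-way up; its z axis points up the object.
- specimen_cup_center (a point): clear plastic specimen cup closed by a red lid (it belongs in the yellow tray, not the red one), upright, 60 mm high; lid 57 mm in diameter from 47 mm up to the top, fixed on; wall below about 50 mm across; about 0.05 kg. This point is its centre, half-way up; its z axis points up the object.
- red_tray: open red plastic spill tray, square, 96 x 96 mm outside and 16 mm high; fixed to the worktop. Walls 4 mm thick, inner floor 88 x 88 mm, 4 mm above the worktop. Two small tabs on opposite rims (its x sides) bring it to 108 mm along x. Origin: centre of its underside (on the worktop, z = 0); x and y run parallel to its sides, z up.
- blue_tray: open blue plastic spill tray, square, 96 x 96 mm outside and 16 mm high; fixed to the worktop. Walls 4 mm thick, inner floor 88 x 88 mm, 4 mm above the worktop. Two small tabs on opposite rims (its x sides) bring it to 108 mm along x. Origin: centre of its underside (on the worktop, z = 0); x and y run parallel to its sides, z up.
- green_tray: open green plastic spill tray, square, 96 x 96 mm outside and 16 mm high; fixed to the worktop. Walls 4 mm thick, inner floor 88 x 88 mm, 4 mm above the worktop. Two small tabs on opposite rims (its x sides) bring it to 108 mm along x. Origin: centre of its underside (on the worktop, z = 0); x and y run parallel to its sides, z up.
- yellow_tray: open yellow plastic spill tray, square, 96 x 96 mm outside and 16 mm high; fixed to the worktop. Walls 4 mm thick, inner floor 88 x 88 mm, 4 mm above the worktop. Two small tabs on opposite rims (its x sides) bring it to 108 mm along x. Origin: centre of its underside (on the worktop, z = 0); x and y run parallel to its sides, z up.
- plain_blue_bottle_center (a point): bystander, to be left alone: all-blue cylindrical bottle without a label, dark navy top, 56 mm in diameter, 170 mm high, upright and loose (it can be knocked over). This point is its centre, half-way up; its z axis points up the object.
- timer_center (a point): bystander, to be left alone: white bench timer with coloured keys lying flat, 58 x 72 mm, 18 mm high, loose. This point is its centre, half-way up; its z axis points up the object.

How it is judged:
At the end, for the whole second after the job is handed in: Red, blue and green banded bottles and the cup stand in the red, blue, green and yellow tray: each centre within 30 mm horizontally of its tray's, at standing height on the tray floor within 6 mm, upright within 0.08 rad, at rest, released; the plain blue bottle still upright (0.1 rad) (horizontal distance between red_bottle_center and red_tray below 0.03 m and z of red_bottle_center in the frame of red_tray between 0.0505 and 0.0625 m and angle between each of red_bottle_center, blue_band_bottle_center, green_bottle_center, specimen_cup_center's own z axis and vertical below 0.08 rad and linear speed of each of red_bottle, blue_band_bottle, green_bottle, specimen_cup below 0.02 m/s and angular speed of each of red_bottle, blue_band_bottle, green_bottle, specimen_cup below 0.2 rad/s and contact force between each of red_bottle, blue_band_bottle, green_bottle, specimen_cup and the fingers below 0.1 N and horizontal distance between blue_band_bottle_center and blue_tray below 0.03 m and z of blue_band_bottle_center in the frame of blue_tray between 0.0605 and 0.0725 m and horizontal distance between green_bottle_center and green_tray below 0.03 m and z of green_bottle_center in the frame of green_tray between 0.071 and 0.083 m and horizontal distance between specimen_cup_center and yellow_tray below 0.03 m and z of specimen_cup_center in the frame of yellow_tray between 0.028 and 0.04 m and angle between plain_blue_bottle_center's own z axis and vertical below 0.1 rad); the robot touches nothing.
It fails at once if a reagent bottle or the specimen cup is tipped over (more than 0.7 rad from upright) (angle between any of red_bottle_center, blue_band_bottle_center, green_bottle_center, specimen_cup_center's own z axis and vertical above 0.7 rad).
It fails at once if the plain blue bottle is shifted by more than 20 mm (distance of plain_blue_bottle_center from where it was at the start of the episode above 0.02 m).
It fails at once if the timer is shifted by more than 20 mm (distance of timer_center from where it was at the start of the episode above 0.02 m).
It also fails if it takes over 120 s, if anything falls off the work surface, if the arm or the gripper's body presses on something with over 40 N, if the wrist force passes 120 N, or if a joint passes its speed limit or range.

## Robot

A 6-joint arm with a two-finger parallel gripper is mounted at the origin on a cart in front of the work surface, level with it; the furniture and walls round the work are solid. World frame = base frame: x ahead of the robot, y to its left, z up, the work surface at z = 0. Lengths are in m, angles in rad, forces in N, time in s.
With the tool pointing down it reaches from about 0.325 to 0.85 m from the base axis. Payload 15.5 kg.
Tool frame: the origin (TCP) lies at the centre of the arm's flange, where the gripper is bolted on; the fingertips stand 191 mm ahead of it and the grasp point (between the pads) lies 172 mm ahead of it; z points along the fingers, y is the line along which they close (so a half turn about z gives the same grasp; the last joint's range is limited). The gripper opens to 91 mm and grips with 3 to 60 N. Pads are 32 mm wide; open, the fingers measure 118 mm over their backs; the gripper's body (76 mm by 178 mm) begins 60 mm behind the grasp point.
Start: joints at [1.183, 0.494, 1.345, -0, 1.302, -0.096], TCP at [0.18, 0.599, 0.405] pointing down, gripper open.
Joint ranges: [-2.91, 2.91], [-0.82, 2.16], [0.22, 2.67], [-1.22, 4.37], [0.12, 2.79], [-3.08, 3.08]. Speed limits (rad/s): [1.89, 1.89, 2.57, 3.01, 3.01, 3.01].

## Interface

Orientations are given as a rotation vector (axis times angle).
In Python, from workcell import arm gives the robot as it stands. The module is installed in compiled form; this text tells all that it offers.
- The arm moves only by the tool play_rows, never from a script. Its argument "series" is text: rows parted by semicolons, each of 7 numbers parted by spaces: the shift along the tool's x, y, z each as a share of 0.1 m, from -1 to 1, then the turn, a rotation vector about the tool's x, y, z each as a share of 60 degrees, from -1 to 1, then the opening, from 0 (shut) to 1 (fully open). In form: x y z wx wy wz gripper; .... A call has 1 to 12 rows; each row is the pose to reach, as a shift and turn from the pose commanded when the call began, along the tool's axes at that moment; what a row does not reach only later rows make up. A row lasts 1/10 s, in which the tool goes at most 50 mm and 8.59 degrees, less where a joint would pass 70% of its speed; a pose out of reach is approached as far as the arm can. A call with a number of a shift or a turn outside -1 to 1 is refused whole. A call with a gripper value outside its range is refused whole. The fingers move at their own pace and stop on an object; "force" is the grip in N (left out, the last holds). Time passes only in rows, so rows that repeat a pose let the fingers close. It gives the time, the measured TCP pose, the force, the opening and the grip force at its end, in the units of the state.
- arm.state(): the state, without advancing time (a new reading comes with each control period).
- arm.snapshot(name): name is "scene" or "top"; returns a dict with "img" (400x640x3 uint8, red, green, blue), "fx", "fy", "cx", "cy" (pixels), "view" (4x4, takes a point from world to camera coordinates). Camera axes: x right, y up, looking along -z (the intrinsics and any distortion apply to the point x, -y, -z); pixel columns grow to the right and rows downward; lengths in m; the calibration is good to about 2 mm. A picture is of the moment at which its call begins. There is no depth.
- arm.hand_in(): hands the job in; it is judged then, once.
The state is a dict: "clock": time; "joints": joint angles; "qvel": joint speeds; "joint_torque": joint torques, N m; "ee_pos": TCP position; "tcp_rot": TCP orientation; "wrist_force": force on the tool from outside, world axes, zero at the start; "moment": the same for the moment, N m; "width": opening from 0.0 (shut) to 1.0 (fully open); "gripper_force": force on a finger pad.
Only numpy, scipy, OpenCV 4.12 (cv2) and the standard library are available. Lean on these libraries where they do the work, as an engineer would, in place of code of your own. Each camera call takes 0.05 s, during which the arm holds its last target. There are 200 camera calls.

## Working session

There is one attempt and no reset: what is moved stays moved. The work goes in short steps, Python scripts to look and compute and a tool call to move; the robot and the scene stay as the last step left them, time stands still between calls to the robot, and variables do not carry over. Pictures are saved under pics/ and viewed, at most 14 in all, crops included, and the job is handed in when it is done.

Besides the shell and the picture viewer there is one more tool, called as a command line: name --argument value ..., lists and objects as JSON in quotes. play_rows: Moves the arm, as the interface text tells. Shift numbers are shares of 0.1 m and turn numbers shares of 60 degrees, none past 1 either way. Its arguments: {"type":"object","properties":{"series":{"type":"string"},"force":{"type":"number"}},"required":["series"]}

```bash
mkdir -p pics; python3 - <<'E'
from workcell import arm
import cv2
for n in("scene","top"):
    s=arm.snapshot(n); cv2.imwrite(f"pics/{n}0.png",s["img"][:,:,::-1]); print(n,s["fx"],s["fy"],s["cx"],s["cy"],s["view"].round(4).tolist() if hasattr(s["view"],'round') else s["view"],[k for k in s])
print(arm.state())
E
```

```text
scene 468.62471242311955 468.62471242311955 321.48687011632074 201.47192069036447 [[0.4338, -0.9008, -0.0206, -0.2288], [0.5137, 0.2284, 0.827, -0.3306], [-0.7402, -0.3693, 0.5618, -1.167], [0.0, 0.0, 0.0, 1.0]] ['img', 'fx', 'fy', 'cx', 'cy', 'view']
top 492.2876771588639 492.2876771588639 320.3372609622683 195.91134952454365 [[-0.0236, -0.9996, 0.0154, -0.0119], [0.9829, -0.0204, 0.1829, -0.502], [-0.1825, 0.0195, 0.983, -1.4723], [0.0, 0.0, 0.0, 1.0]] ['img', 'fx', 'fy', 'cx', 'cy', 'view']
{'clock': 0.1, 'joints': array([ 1.18350003e+00,  4.94095394e-01,  1.34606542e+00,  1.41372413e-05,
        1.30248985e+00, -9.54727983e-02]), 'qvel': array([ 0.00054915, -0.00149589, -0.00154048, -0.00137781,  0.00046088,
        0.00023145]), 'joint_torque': array([ 2.08916492e-03, -8.80236983e+01, -3.82549560e+01,  7.09212804e-02,
        4.83489200e-02, -1.13805154e-04]), 'ee_pos': array([0.17973913, 0.59845613, 0.404215  ]), 'tcp_rot': array([-4.56737524e-01, -3.10794473e+00,  1.60848303e-03]), 'wrist_force': array([-0.75202153, -1.02154482,  1.02321996]), 'moment': array([0.04519159, 0.05858492, 0.00988286]), 'gripper_force': 0.0, 'width': 1.0014199105811368}
```

View pics/scene0.png

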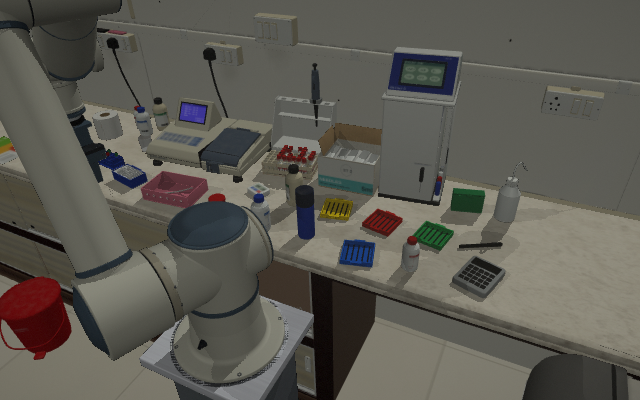

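View pics/top0.png

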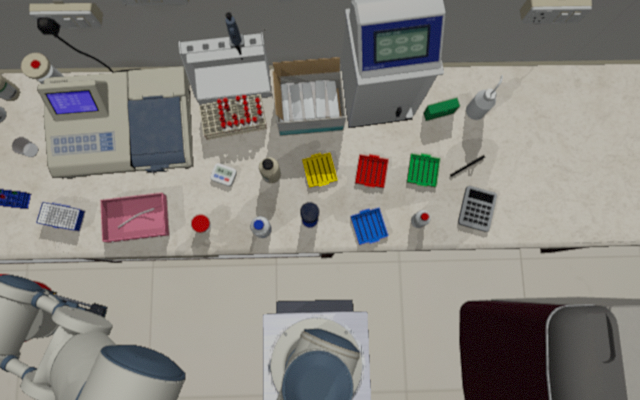

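The top view shows trays: yellow (320,170), red (371,171), green (423,170), blue (369,226). Bottles: red cap (424,217), blue cap (259,226), black cap (269,163). It also shows the cup lid (201,224), the plain bottle (310,212) and the timer (223,175).

```bash
cat > h.py <<'E'
import numpy as np, cv2
def ray(s,u,v,z):
    V=np.array(s["view"]);R=V[:3,:3];c=-R.T@V[:3,3]
    d=R.T@np.array([(u-s["cx"])/s["fx"],-(v-s["cy"])/s["fy"],-1])
    return c+d*(z-c[2])/d[2]
def proj(s,p):
    q=np.array(s["view"])@np.r_[p,1]; return s["cx"]+s["fx"]*q[0]/-q[2], s["cy"]-s["fy"]*q[1]/-q[2]
# name: seed pixel, window, hue ranges, value/sat limits, height
def blob(s,u,v,w,test):
    im=s["img"][v-w:v+w,u-w:u+w]; h=cv2.cvtColor(np.ascontiguousarray(im),cv2.COLOR_RGB2HSV).astype(int)
    m=test(h[...,0],h[...,1],h[...,2]).astype(np.uint8)
    n,l,st,ce=cv2.connectedComponentsWithStats(m)
    k=1+np.argmax(st[1:,4]); pts=cv2.findContours((l==k).astype(np.uint8),0,2)[0][0]
    r=cv2.minAreaRect(pts)
    return ce[k]+[u-w,v-w],st[k],r, np.array(r[0])+[u-w,v-w], cv2.boxPoints(r)+[u-w,v-w]
red=lambda h,s,v:((h<8)|(h>172))&(s>140)&(v>70)
blue=lambda h,s,v:(h>100)&(h<130)&(s>130)&(v>50)
green=lambda h,s,v:(h>45)&(h<90)&(s>110)&(v>40)
yel=lambda h,s,v:(h>20)&(h<35)&(s>140)&(v>60)
dark=lambda h,s,v:(v<75)
E
python3 - <<'E'
from h import *
from workcell import arm
s=arm.snapshot("top")
for n,u,v,w,t,z in [("yT",320,170,27,yel,.012),("rT",371,171,25,red,.012),("gT",423,170,25,green,.012),("bT",369,226,26,blue,.012),
  ("red",424,217,10,red,.105),("blue",259,226,11,blue,.125),("grn",269,163,13,dark,.146),("cup",201,224,15,red,.06),("plain",310,212,15,dark,.17)]:
    c,st,r,rc,bx=blob(s,u,v,w,t)
    P=ray(s,*c,z);Q=ray(s,*rc,z);B=np.array([ray(s,*b,z) for b in bx])
    e=B[1]-B[0];f=B[2]-B[1]
    print(n,"pix",c.round(1),"area",st[4],"cent",P[:2].round(4),"rect",Q[:2].round(4),"sides",np.linalg.norm(e).round(3),np.linalg.norm(f).round(3),"ang",np.degrees(np.arctan2(e[1],e[0])).round(1),"r",np.linalg.norm(P[:2]).round(3))
print("timer",ray(s,223,175,.018))
im=s["img"]
a=cv2.resize(im[140:250,180:450],None,fx=2.9,fy=2.9,interpolation=cv2.INTER_CUBIC)
cv2.imwrite("pics/top_crop.png",a[:,:,::-1])
E
```

```text
yT pix [319.2 169.5] area 910 cent [ 0.5937 -0.0222] rect [ 0.5945 -0.022 ] sides 0.097 0.107 ang -74.7 r 0.594
rT pix [371.3 170.7] area 858 cent [ 0.5866 -0.1883] rect [ 0.5872 -0.1882] sides 0.104 0.092 ang -10.9 r 0.616
gT pix [423.1 169.8] area 852 cent [ 0.586  -0.3542] rect [ 0.5872 -0.3548] sides 0.104 0.094 ang -11.1 r 0.685
bT pix [368.9 225.9] area 916 cent [ 0.4096 -0.1731] rect [ 0.4094 -0.1724] sides 0.094 0.104 ang -72.7 r 0.445
red pix [424.2 216.3] area 40 cent [ 0.4232 -0.327 ] rect [ 0.4231 -0.3275] sides 0.02 0.018 ang -65.0 r 0.535
blue pix [258.2 224.3] area 67 cent [0.4074 0.1598] rect [0.4083 0.1604] sides 0.023 0.023 ang -91.2 r 0.438
grn pix [267.4 164.2] area 93 cent [0.58   0.1307] rect [0.5807 0.1304] sides 0.026 0.03 ang -91.1 r 0.595
cup pix [200.1 223.1] area 237 cent [0.4232 0.3418] rect [0.4236 0.3419] sides 0.048 0.049 ang -91.2 r 0.544
plain pix [309.4 214.2] area 345 cent [0.4272 0.0114] rect [0.4262 0.0111] sides 0.048 0.065 ang -91.2 r 0.427
timer [0.58040895 0.28225151 0.018     ]
```

View pics/top_crop.png

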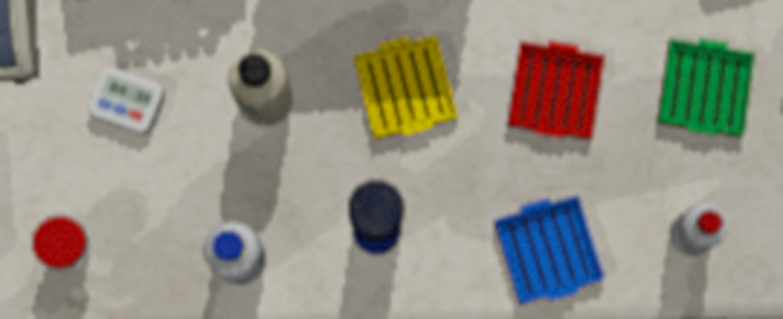

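Sizes and heights agree with those given: trays come out at 94-97 x 104-107 mm, with centres inside the reach. I'll square the tool with the world axes, then head for the green-banded bottle.

play_rows --series "-0.4 -0.4 0 0 0 -0.14 1; -0.77 -0.81 0 0 0 -0.28 1; -0.77 -0.81 0 0 0 -0.28 1; -0.77 -0.81 0 0 0 -0.28 1; -0.77 -0.81 0 0 0 -0.28 1" --force 20

```text
clock: 0.65
ee_pos: [0.2303, 0.4994, 0.4049]
tcp_rot: [0.001, 3.142, 0.001]
wrist_force: [-0.4, -0.4, 0.2]
width: 1.002
gripper_force: 0.0
```

play_rows --series "-0.4 -0.4 0 0 0 0 1; -0.87 -0.92 0 0 0 0 1; -0.87 -0.92 0 0 0 0 1; -0.87 -0.92 0 0 0 0 1"

```text
clock: 1.05
ee_pos: [0.319, 0.4063, 0.4047]
tcp_rot: [0.002, 3.141, -0.0]
wrist_force: [-0.3, 0.2, 0.1]
width: 1.003
gripper_force: 0.0
```

play_rows --series "-0.4 -0.4 0 0 0 0 1; -0.87 -0.92 0 0 0 0 1; -0.87 -0.92 0 0 0 0 1; -0.87 -0.92 0 0 0 0 1"

```text
clock: 1.45
ee_pos: [0.4063, 0.3147, 0.4046]
tcp_rot: [0.002, 3.141, 0.0]
wrist_force: [-0.2, 0.8, -0.6]
width: 1.001
gripper_force: 0.0
```

play_rows --series "-0.4 -0.4 0 0 0 0 1; -0.87 -0.92 0 0 0 0 1; -0.87 -0.92 0 0 0 0 1; -0.87 -0.92 0 0 0 0 1"

```text
clock: 1.85
ee_pos: [0.4935, 0.223, 0.4045]
tcp_rot: [0.001, 3.141, 0.0]
wrist_force: [-0.5, -0.0, 0.5]
width: 1.0
gripper_force: 0.0
```

play_rows --series "-0.4 -0.4 0 0 0 0 1; -0.87 -0.92 0 0 0 0 1; -0.87 -0.92 0 0 0 0 1; -0.87 -0.92 0 0 0 0 1; -0.87 -0.92 0 0 0 0 1"

```text
clock: 2.35
ee_pos: [0.5786, 0.133, 0.4043]
tcp_rot: [0.002, -3.141, -0.001]
wrist_force: [0.3, 0.6, 1.0]
width: 0.997
gripper_force: 0.0
```

```bash
python3 - <<'E'
from h import *
from workcell import arm
S=arm.snapshot("scene");T=arm.snapshot("top")
# scene check of caps/trays: project estimated points
for n,p in [("red",(.423,-.327,.105)),("blue",(.407,.16,.125)),("grn",(.579,.1305,.146)),("cup",(.423,.342,.06)),("plain",(.427,.011,.17)),("yT",(.594,-.022,.01)),("bT",(.41,-.173,.01))]:
    u,v=proj(S,p);print(n,round(u,1),round(v,1)); cv2.drawMarker(S["img"],(round(u),round(v)),(255,0,255),0,5)
a=cv2.resize(S["img"][130:290,180:480],None,fx=2.6,fy=2.6,interpolation=cv2.INTER_CUBIC)
cv2.imwrite("pics/s1.png",a[:,:,::-1]); print(arm.state()["ee_pos"])
E
```

```text
red 410.5 237.9
blue 257.5 195.5
grn 292.0 166.2
cup 215.8 197.2
plain 302.3 190.7
yT 335.7 208.0
bT 356.5 252.1
[0.57806825 0.13321627 0.40458721]
```

View pics/s1.png

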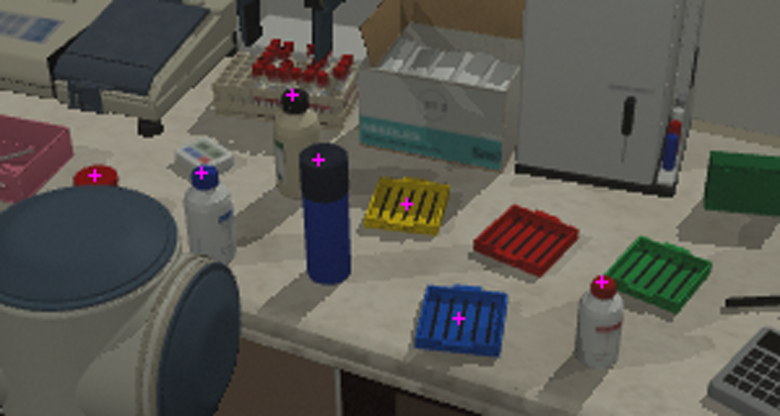

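In the scene view, every projected estimate lands on its cap top or tray centre. The fingers are straddling above the green-banded bottle, so I'll descend and grip it.

play_rows --series "0 -0.02 0.3 0 0 0 1; 0 -0.02 0.6 0 0 0 1; 0 -0.02 0.8 0 0 0 1; 0 -0.02 0.8 0 0 0 1"

```text
clock: 2.85
ee_pos: [0.5773, 0.1307, 0.3225]
tcp_rot: [0.004, -3.137, 0.001]
wrist_force: [-0.6, 0.2, 0.2]
width: 0.998
gripper_force: 0.0
```

play_rows --series "0 0 0.3 0 0 0 1; 0 0 0.57 0 0 0 1; 0 0 0.57 0 0 0 1; 0 0 0.57 0 0 0 0.4; 0 0 0.57 0 0 0 0.4; 0 0 0.57 0 0 0 0.4; 0 0 0.57 0 0 0 0.4; 0 0 0.57 0 0 0 0.4; 0 0 0.57 0 0 0 0.4; 0 0 0.57 0 0 0 0.4; 0 0 0.57 0 0 0 0.4; 0 0 0.57 0 0 0 0.4"

```text
clock: 4.05
ee_pos: [0.5791, 0.1295, 0.2686]
tcp_rot: [-0.002, 3.14, 0.001]
wrist_force: [-0.0, 2.0, 7.6]
width: 0.677
gripper_force: 20.0
```

play_rows --series "0 0 -0.15 0 0 0 0.4; 0 0 -0.4 0 0 0 0.4; 0 0 -0.7 0 0 0 0.4; 0 0 -0.95 0 0 0 0.4; 0 0 -1 0 0 0 0.4; 0 0 -1 0 0 0 0.4"

```text
clock: 4.65
ee_pos: [0.5787, 0.1293, 0.368]
tcp_rot: [-0.002, 3.141, 0.0]
wrist_force: [0.0, -0.2, -3.3]
width: 0.676
gripper_force: 19.9
```

play_rows --series "0 -0.2 0 0 0 0 0.4; -0.07 -0.45 0 0 0 0 0.4; -0.07 -0.75 0 0 0 0 0.4; -0.07 -0.97 0 0 0 0 0.4"

```text
clock: 5.05
ee_pos: [0.5855, 0.0309, 0.3658]
tcp_rot: [0.002, -3.139, 0.0]
wrist_force: [0.4, 1.0, -2.6]
width: 0.676
gripper_force: 19.9
```

play_rows --series "0 -0.3 0 0 0 0 0.4; 0 -0.65 0 0 0 0 0.4; 0 -0.97 0 0 0 0 0.4"

```text
clock: 5.35
ee_pos: [0.5855, -0.066, 0.3659]
tcp_rot: [0.002, -3.139, -0.001]
wrist_force: [0.9, 0.2, -2.7]
width: 0.675
gripper_force: 19.9
```

play_rows --series "0 -0.3 0 0 0 0 0.4; 0 -0.65 0 0 0 0 0.4; 0 -0.97 0 0 0 0 0.4"

```text
clock: 5.65
ee_pos: [0.5856, -0.1631, 0.3658]
tcp_rot: [0.002, -3.139, -0.001]
wrist_force: [0.3, -0.2, -3.0]
width: 0.674
gripper_force: 19.9
```

play_rows --series "0 -0.3 0 0 0 0 0.4; 0 -0.65 0 0 0 0 0.4; 0 -0.97 0 0 0 0 0.4"

```text
clock: 5.95
ee_pos: [0.5858, -0.2601, 0.3656]
tcp_rot: [0.002, -3.139, -0.002]
wrist_force: [0.8, 0.1, -2.4]
width: 0.681
gripper_force: 19.9
```

play_rows --series "0 -0.3 0 0 0 0 0.4; 0 -0.6 0 0 0 0 0.4; 0 -0.85 0 0 0 0 0.4; 0 -0.97 0 0 0 0 0.4; 0 -0.97 0 0 0 0 0.4; 0 -0.97 0 0 0 0 0.4"

```text
clock: 6.55
ee_pos: [0.5863, -0.355, 0.3666]
tcp_rot: [0.002, -3.14, -0.002]
wrist_force: [-0.4, 0.5, -2.7]
width: 0.679
gripper_force: 19.9
```

play_rows --series "0 0 0.2 0 0 0 0.4; 0 0 0.45 0 0 0 0.4; 0 0 0.7 0 0 0 0.4; 0 0 0.8 0 0 0 0.4; 0 0 0.86 0 0 0 0.4; 0 0 0.9 0 0 0 0.4; 0 0 0.93 0 0 0 0.4; 0 0 0.93 0 0 0 0.4; 0 0 0.93 0 0 0 0.4"

```text
clock: 7.45
ee_pos: [0.5866, -0.3557, 0.2754]
tcp_rot: [-0.002, 3.141, -0.001]
wrist_force: [0.6, -0.2, -2.7]
width: 0.679
gripper_force: 19.9
```

play_rows --series "0 0 0.01 0 0 0 0.4; 0 0 0.02 0 0 0 0.4; 0 0 0.03 0 0 0 0.4; 0 0 0.03 0 0 0 0.4"

```text
clock: 7.85
ee_pos: [0.5866, -0.3554, 0.2724]
tcp_rot: [-0.002, 3.141, 0.0]
wrist_force: [-1.4, 4.7, 6.3]
width: 0.677
gripper_force: 20.0
```

play_rows --series "0 0 0 0 0 0 0.7; 0 0 0 0 0 0 0.75; 0 0 0 0 0 0 0.8; 0 0 0 0 0 0 0.9; 0 0 0 0 0 0 0.95; 0 0 0 0 0 0 0.95; 0 0 0 0 0 0 0.95; 0 0 0 0 0 0 0.95"

```text
clock: 8.65
ee_pos: [0.5865, -0.3556, 0.2717]
tcp_rot: [-0.002, 3.142, 0.0]
wrist_force: [0.1, 0.3, 0.3]
width: 0.949
gripper_force: 0.0
```

play_rows --series "0 0 -0.2 0 0 0 1; 0 0 -0.5 0 0 0 1; 0 0 -1 0 0 0 1; 0 0 -1 0 0 0 1; 0 0 -1 0 0 0 1"

```text
clock: 9.15
ee_pos: [0.5866, -0.3557, 0.3731]
tcp_rot: [-0.002, 3.139, -0.003]
wrist_force: [-0.9, 0.0, -0.7]
width: 1.0
gripper_force: 0.0
```

```bash
python3 - <<'E'
from h import *
from workcell import arm
S=arm.snapshot("scene")
a=cv2.resize(S["img"][130:290,180:480],None,fx=2.6,fy=2.6,interpolation=cv2.INTER_CUBIC)
cv2.imwrite("pics/s2.png",a[:,:,::-1]); print(arm.state()["ee_pos"])
E
```

```text
[ 0.58631733 -0.35550602  0.37161443]
```

View pics/s2.png

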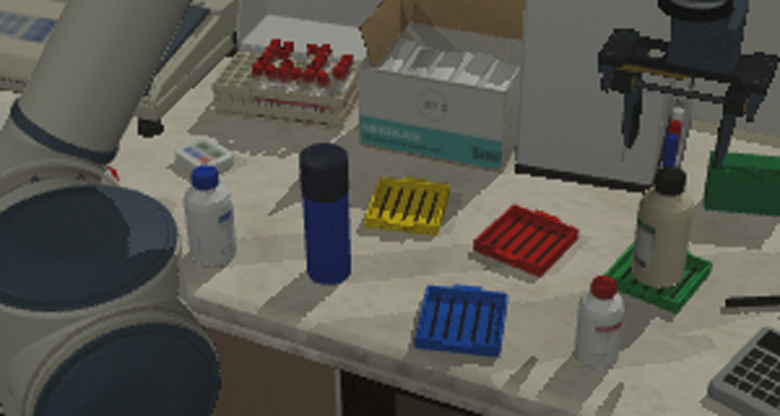

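The green-banded bottle stands upright in the green tray, at (660,240) in the crop. The red one is next.

play_rows --series "0.4 0.07 0 0 0 0 1; 0.82 0.15 0 0 0 0 1; 0.82 0.15 0 0 0 0 1"

```text
clock: 9.5
ee_pos: [0.5, -0.3392, 0.3697]
tcp_rot: [0.0, -3.136, -0.007]
wrist_force: [-0.3, 0.2, -0.8]
width: 0.995
gripper_force: 0.0
```

play_rows --series "0.4 0.07 0 0 0 0 1; 0.82 0.14 0 0 0 0 1; 0.82 0.14 0 0 0 0 1; 0.82 0.14 0.2 0 0 0 1; 0.82 0.14 0.4 0 0 0 1; 0.82 0.14 0.4 0 0 0 1"

```text
clock: 10.1
ee_pos: [0.4221, -0.3264, 0.3291]
tcp_rot: [0.002, -3.138, -0.005]
wrist_force: [0.4, 0.2, -0.2]
width: 0.997
gripper_force: 0.0
```

play_rows --series "0 0 0.4 0 0 0 1; 0 0 0.8 0 0 0 1; 0 0 0.9 0 0 0 1; 0 0 0.9 0 0 0 1; 0 0 0.9 0 0 0 1"

```text
clock: 10.6
ee_pos: [0.423, -0.3273, 0.243]
tcp_rot: [-0.002, 3.141, -0.001]
wrist_force: [0.4, -0.4, 0.4]
width: 1.001
gripper_force: 0.0
```

play_rows --series "0 0 0 0 0 0 0.3; 0 0 0 0 0 0 0.3; 0 0 0 0 0 0 0.3; 0 0 0 0 0 0 0.3; 0 0 0 0 0 0 0.3; 0 0 0 0 0 0 0.3; 0 0 0 0 0 0 0.3; 0 0 0 0 0 0 0.3; 0 0 0 0 0 0 0.3; 0 0 0 0 0 0 0.3; 0 0 0 0 0 0 0.3; 0 0 0 0 0 0 0.3"

```text
clock: 11.8
ee_pos: [0.4224, -0.327, 0.2418]
tcp_rot: [-0.002, 3.141, -0.0]
wrist_force: [-0.1, -1.3, 3.3]
width: 0.524
gripper_force: 20.0
```

play_rows --series "0 0 -0.15 0 0 0 0.3; 0 0 -0.4 0 0 0 0.3; 0 0 -0.7 0 0 0 0.3; 0 0 -0.95 0 0 0 0.3; 0 0 -1 0 0 0 0.3; 0 0 -1 0 0 0 0.3"

```text
clock: 12.4
ee_pos: [0.4224, -0.3268, 0.342]
tcp_rot: [-0.002, 3.141, -0.001]
wrist_force: [-0.3, -0.5, -1.3]
width: 0.526
gripper_force: 20.0
```

play_rows --series "-0.2 0.17 0 0 0 0 0.3; -0.5 0.42 0 0 0 0 0.3; -0.82 0.7 0 0 0 0 0.3"

```text
clock: 12.7
ee_pos: [0.5046, -0.2562, 0.34]
tcp_rot: [-0.0, -3.139, -0.002]
wrist_force: [0.7, -0.6, -0.6]
width: 0.524
gripper_force: 20.0
```

play_rows --series "-0.3 0.25 0 0 0 0 0.3; -0.6 0.5 0 0 0 0 0.3; -0.8 0.66 0 0 0 0 0.3; -0.83 0.69 0 0 0 0 0.3; -0.83 0.69 0 0 0 0 0.3; -0.83 0.69 0 0 0 0 0.3"

```text
clock: 13.3
ee_pos: [0.5864, -0.1881, 0.3407]
tcp_rot: [0.002, -3.14, -0.001]
wrist_force: [-0.4, 0.3, -1.7]
width: 0.522
gripper_force: 20.0
```

play_rows --series "0 0 0.2 0 0 0 0.3; 0 0 0.45 0 0 0 0.3; 0 0 0.7 0 0 0 0.3; 0 0 0.8 0 0 0 0.3; 0 0 0.86 0 0 0 0.3; 0 0 0.9 0 0 0 0.3; 0 0 0.93 0 0 0 0.3; 0 0 0.93 0 0 0 0.3; 0 0 0.93 0 0 0 0.3"

```text
clock: 14.2
ee_pos: [0.5874, -0.1877, 0.2493]
tcp_rot: [-0.002, 3.141, -0.001]
wrist_force: [0.0, -0.5, -0.5]
width: 0.522
gripper_force: 20.0
```

play_rows --series "0 0 0.01 0 0 0 0.3; 0 0 0.02 0 0 0 0.3; 0 0 0.03 0 0 0 0.3; 0 0 0.03 0 0 0 0.3"

```text
clock: 14.6
ee_pos: [0.5873, -0.1876, 0.2458]
tcp_rot: [-0.002, 3.141, -0.0]
wrist_force: [-0.2, -0.9, 1.5]
width: 0.521
gripper_force: 20.0
```

play_rows --series "0 0 0 0 0 0 0.55; 0 0 0 0 0 0 0.6; 0 0 0 0 0 0 0.7; 0 0 0 0 0 0 0.8; 0 0 0 0 0 0 0.95; 0 0 0 0 0 0 0.95; 0 0 0 0 0 0 0.95; 0 0 0 0 0 0 0.95; 0 0 0 0 0 0 0.95"

```text
clock: 15.5
ee_pos: [0.5872, -0.1876, 0.2457]
tcp_rot: [-0.002, 3.142, -0.0]
wrist_force: [-1.1, -0.2, 0.4]
width: 0.952
gripper_force: 0.0
```

play_rows --series "0 0 -0.2 0 0 0 1; 0 0 -0.5 0 0 0 1; 0 0 -1 0 0 0 1; 0 0 -1 0 0 0 1"

```text
clock: 15.9
ee_pos: [0.5886, -0.1882, 0.3517]
tcp_rot: [-0.002, 3.133, -0.006]
wrist_force: [-0.2, -0.1, -0.4]
width: 0.997
gripper_force: 0.0
```

play_rows --series "0 0 -0.4 0 0 0 1; 0 0 -0.6 0 0 0 1; 0.2 0.5 -0.6 0 0 0 1; 0.4 0.9 -0.6 0 0 0 1; 0.4 0.9 -0.6 0 0 0 1"

```text
clock: 16.4
ee_pos: [0.5446, -0.0938, 0.4058]
tcp_rot: [0.006, -3.14, -0.002]
wrist_force: [0.2, -1.6, 0.1]
width: 0.999
gripper_force: 0.0
```

```bash
python3 - <<'E'
from h import *
from workcell import arm
S=arm.snapshot("scene")
a=cv2.resize(S["img"][130:290,180:480],None,fx=2.6,fy=2.6,interpolation=cv2.INTER_CUBIC)
cv2.imwrite("pics/s3.png",a[:,:,::-1]); print(arm.state()["ee_pos"])
E
```

```text
[ 0.54598888 -0.09560933  0.40599764]
```

View pics/s3.png

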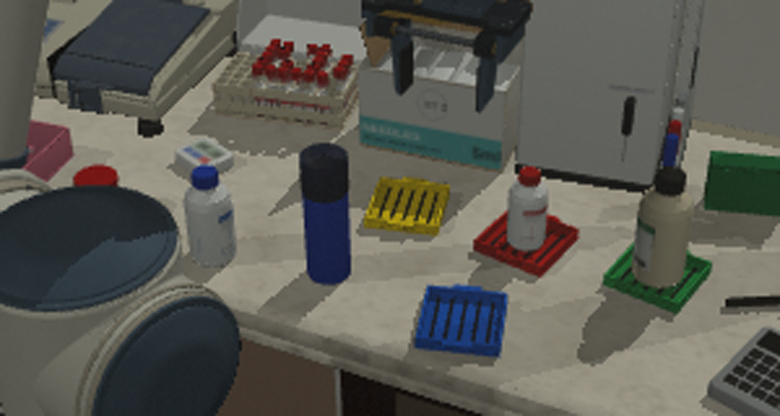

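The red-banded bottle stands upright in its tray, at (527,215) in the crop. The blue-banded one is next, passing above the plain bottle.

play_rows --series "0.2 0.4 0 0 0 0 1; 0.47 0.86 0 0 0 0 1; 0.47 0.86 0 0 0 0 1"

```text
clock: 16.75
ee_pos: [0.4978, -0.009, 0.4055]
tcp_rot: [0.005, -3.14, -0.002]
wrist_force: [-1.1, -1.1, 0.2]
width: 0.998
gripper_force: 0.0
```

play_rows --series "0.2 0.4 0 0 0 0 1; 0.47 0.86 0 0 0 0 1; 0.47 0.86 0 0 0 0 1"

```text
clock: 17.05
ee_pos: [0.4509, 0.0767, 0.4057]
tcp_rot: [0.006, -3.14, -0.001]
wrist_force: [1.1, 0.0, 0.1]
width: 1.001
gripper_force: 0.0
```

play_rows --series "0.2 0.4 0 0 0 0 1; 0.47 0.86 0 0 0 0 1; 0.47 0.86 0 0 0 0 1; 0.47 0.86 0 0 0 0 1; 0.47 0.86 0 0 0 0 1"

```text
clock: 17.55
ee_pos: [0.4067, 0.1594, 0.4058]
tcp_rot: [-0.002, 3.141, -0.0]
wrist_force: [-0.6, 0.4, 0.1]
width: 0.998
gripper_force: 0.0
```

play_rows --series "0 0 0.3 0 0 0 1; 0 0 0.6 0 0 0 1; 0 0 0.77 0 0 0 1; 0 0 0.77 0 0 0 1"

```text
clock: 17.95
ee_pos: [0.4062, 0.1588, 0.327]
tcp_rot: [-0.001, -3.138, 0.002]
wrist_force: [-0.3, 0.4, 0.8]
width: 0.999
gripper_force: 0.0
```

play_rows --series "0 0 0.3 0 0 0 1; 0 0 0.6 0 0 0 1; 0 0 0.77 0 0 0 1; 0 0 0.77 0 0 0 1; 0 0 0.77 0 0 0 1"

```text
clock: 18.45
ee_pos: [0.4066, 0.1597, 0.2525]
tcp_rot: [-0.001, 3.141, 0.0]
wrist_force: [-0.5, -0.0, 0.5]
width: 0.999
gripper_force: 0.0
```

play_rows --series "0 0 0 0 0 0 0.4; 0 0 0 0 0 0 0.4; 0 0 0 0 0 0 0.4; 0 0 0 0 0 0 0.4; 0 0 0 0 0 0 0.4; 0 0 0 0 0 0 0.4; 0 0 0 0 0 0 0.4; 0 0 0 0 0 0 0.4; 0 0 0 0 0 0 0.4; 0 0 0 0 0 0 0.4"

```text
clock: 19.45
ee_pos: [0.4058, 0.1601, 0.2519]
tcp_rot: [-0.002, 3.141, 0.0]
wrist_force: [-0.2, -0.6, 7.4]
width: 0.633
gripper_force: 20.0
```

play_rows --series "0 0 -0.15 0 0 0 0.4; 0 0 -0.4 0 0 0 0.4; 0 0 -0.7 0 0 0 0.4; 0 0 -0.95 0 0 0 0.4; 0 0 -1 0 0 0 0.4; 0 0 -1 0 0 0 0.4"

```text
clock: 20.05
ee_pos: [0.4057, 0.1601, 0.3519]
tcp_rot: [-0.002, 3.14, 0.001]
wrist_force: [-0.0, -0.1, -2.1]
width: 0.631
gripper_force: 20.0
```

play_rows --series "-0.2 -0.1 -0.2 0 0 0 0.4; -0.5 -0.25 -0.4 0 0 0 0.4; -0.8 -0.4 -0.4 0 0 0 0.4; -1 -0.5 -0.4 0 0 0 0.4"

```text
clock: 20.45
ee_pos: [0.5074, 0.1093, 0.3906]
tcp_rot: [0.002, -3.141, 0.0]
wrist_force: [-0.1, 0.7, -1.3]
width: 0.635
gripper_force: 20.0
```

play_rows --series "-0.2 -0.3 0 0 0 0 0.4; -0.3 -0.6 0 0 0 0 0.4; -0.4 -1 0 0 0 0 0.4"

```text
clock: 20.75
ee_pos: [0.5463, 0.0097, 0.3895]
tcp_rot: [0.004, -3.139, -0.001]
wrist_force: [1.6, 0.6, -0.9]
width: 0.63
gripper_force: 20.0
```

play_rows --series "0 -0.35 0 0 0 0 0.4; 0 -0.7 0 0 0 0 0.4; 0 -1 0 0 0 0 0.4"

```text
clock: 21.05
ee_pos: [0.5458, -0.0914, 0.3896]
tcp_rot: [0.001, -3.139, -0.001]
wrist_force: [0.9, 0.4, -1.1]
width: 0.633
gripper_force: 20.0
```

play_rows --series "0.2 -0.3 0 0 0 0 0.4; 0.4 -0.6 0 0 0 0 0.4; 0.6 -0.83 0 0 0 0 0.4"

```text
clock: 21.35
ee_pos: [0.4852, -0.1742, 0.3897]
tcp_rot: [0.002, -3.139, -0.002]
wrist_force: [0.2, -0.5, -1.1]
width: 0.635
gripper_force: 20.0
```

play_rows --series "0.3 0 0 0 0 0 0.4; 0.6 0 0 0 0 0 0.4; 0.77 0 0 0 0 0 0.4; 0.77 0 0 0 0 0 0.4; 0.77 0 0 0 0 0 0.4; 0.77 0 0 0 0 0 0.4"

```text
clock: 21.95
ee_pos: [0.4098, -0.173, 0.3911]
tcp_rot: [0.002, -3.141, -0.001]
wrist_force: [-0.0, 0.2, -1.7]
width: 0.634
gripper_force: 20.0
```

Target z is 0.256, which is 0.135 m down.

play_rows --series "0 0 0.2 0 0 0 0.4; 0 0 0.5 0 0 0 0.4; 0 0 0.75 0 0 0 0.4; 0 0 0.75 0 0 0 0.4"

```text
clock: 22.35
ee_pos: [0.4091, -0.1725, 0.3142]
tcp_rot: [0.003, -3.137, -0.004]
wrist_force: [0.1, 0.3, -0.4]
width: 0.636
gripper_force: 20.0
```

play_rows --series "0 0 0.2 0 0 0 0.4; 0 0 0.4 0 0 0 0.4; 0 0 0.5 0 0 0 0.4; 0 0 0.54 0 0 0 0.4; 0 0 0.57 0 0 0 0.4; 0 0 0.57 0 0 0 0.4; 0 0 0.57 0 0 0 0.4"

```text
clock: 23.05
ee_pos: [0.4094, -0.173, 0.2603]
tcp_rot: [-0.002, 3.141, -0.001]
wrist_force: [-1.0, -0.5, 0.2]
width: 0.634
gripper_force: 20.0
```

play_rows --series "0 0 0.015 0 0 0 0.4; 0 0 0.03 0 0 0 0.4; 0 0 0.04 0 0 0 0.4; 0 0 0.04 0 0 0 0.4"

```text
clock: 23.45
ee_pos: [0.4093, -0.173, 0.2559]
tcp_rot: [-0.002, 3.141, -0.001]
wrist_force: [0.1, -1.5, 2.7]
width: 0.633
gripper_force: 20.0
```

play_rows --series "0 0 0 0 0 0 0.65; 0 0 0 0 0 0 0.7; 0 0 0 0 0 0 0.8; 0 0 0 0 0 0 0.9; 0 0 0 0 0 0 0.95; 0 0 0 0 0 0 0.95; 0 0 0 0 0 0 0.95; 0 0 0 0 0 0 0.95"

```text
clock: 24.25
ee_pos: [0.4092, -0.1729, 0.2557]
tcp_rot: [-0.002, 3.142, -0.0]
wrist_force: [0.1, 0.3, 0.8]
width: 0.951
gripper_force: 0.0
```

play_rows --series "0 0 -0.2 0 0 0 1; 0 0 -0.5 0 0 0 1; 0 0 -1 0 0 0 1; 0 0 -1 0 0 0 1"

```text
clock: 24.65
ee_pos: [0.4101, -0.1734, 0.3604]
tcp_rot: [-0.002, 3.135, -0.006]
wrist_force: [0.2, 0.5, -0.8]
width: 0.999
gripper_force: 0.0
```

play_rows --series "0 0 -0.4 0 0 0 1; 0 0 -0.6 0 0 0 1; 0 0 -0.6 0 0 0 1; 0 0 -0.6 0 0 0 1"

```text
clock: 25.05
ee_pos: [0.4091, -0.1728, 0.4156]
tcp_rot: [-0.002, 3.141, -0.0]
wrist_force: [0.1, 0.1, -0.5]
width: 1.001
gripper_force: 0.0
```

```bash
python3 - <<'E'
from h import *
from workcell import arm
S=arm.snapshot("scene")
a=cv2.resize(S["img"][130:290,180:480],None,fx=2.6,fy=2.6,interpolation=cv2.INTER_CUBIC)
cv2.imwrite("pics/s4.png",a[:,:,::-1]); print(arm.state()["ee_pos"])
E
```

```text
[ 0.40894569 -0.17275544  0.41502404]
```

View pics/s4.png

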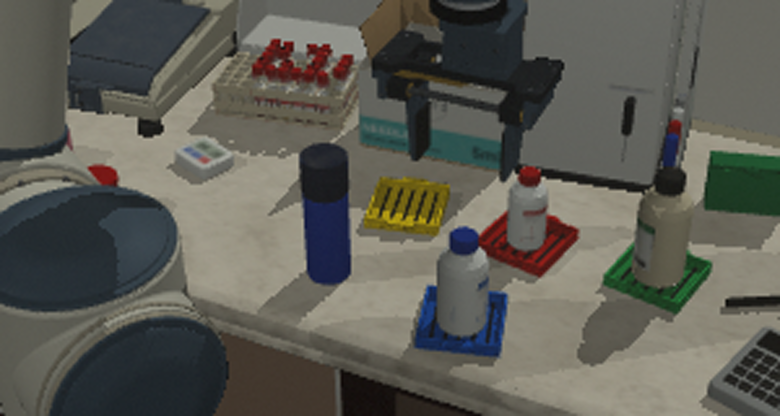

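The blue-banded bottle stands in the blue tray, at (462,290) in the crop, and the plain bottle hasn't moved. Now the cup.

play_rows --series "0 0.4 0 0 0 0 1; 0 0.8 0 0 0 0 1; -0.1 1 0 0 0 0 1"

```text
clock: 25.4
ee_pos: [0.4177, -0.0707, 0.4145]
tcp_rot: [0.003, -3.138, -0.002]
wrist_force: [0.2, -0.5, -0.7]
width: 1.0
gripper_force: 0.0
```

play_rows --series "0 0.4 0 0 0 0 1; 0 0.8 0 0 0 0 1; -0.04 1 0 0 0 0 1"

```text
clock: 25.7
ee_pos: [0.422, 0.0295, 0.4145]
tcp_rot: [0.004, -3.139, -0.001]
wrist_force: [-0.1, -0.7, -0.2]
width: 1.0
gripper_force: 0.0
```

play_rows --series "0 0.4 0 0 0 0 1; 0 0.8 0 0 0 0 1; 0 1 0 0 0 0 1"

```text
clock: 26.0
ee_pos: [0.4222, 0.1295, 0.4145]
tcp_rot: [0.004, -3.139, -0.0]
wrist_force: [-0.5, 0.4, -0.4]
width: 1.001
gripper_force: 0.0
```

play_rows --series "0 0.4 0 0 0 0 1; 0 0.8 0 0 0 0 1; 0 1 0 0 0 0 1"

```text
clock: 26.3
ee_pos: [0.4222, 0.2296, 0.4144]
tcp_rot: [0.004, -3.14, 0.0]
wrist_force: [-0.6, -0.7, -0.2]
width: 1.003
gripper_force: 0.0
```

play_rows --series "0 0.4 0 0 0 0 1; 0 0.8 0 0 0 0 1; 0 1 0 0 0 0 1; 0 1 0 0 0 0 1"

```text
clock: 26.7
ee_pos: [0.4221, 0.3292, 0.4141]
tcp_rot: [0.006, -3.14, 0.001]
wrist_force: [-0.6, 0.0, 0.6]
width: 1.0
gripper_force: 0.0
```

play_rows --series "0 0.15 0.3 0 0 0 1; 0 0.15 0.7 0 0 0 1; 0 0.15 0.95 0 0 0 1; 0 0.15 0.95 0 0 0 1; 0 0.15 0.95 0 0 0 1"

```text
clock: 27.2
ee_pos: [0.4226, 0.3416, 0.3207]
tcp_rot: [0.001, -3.14, 0.001]
wrist_force: [0.2, 0.2, -0.1]
width: 1.0
gripper_force: 0.0
```

play_rows --series "0 0 0.3 0 0 0 1; 0 0 0.6 0 0 0 1; 0 0 0.85 0 0 0 1; 0 0 0.97 0 0 0 1; 0 0 0.97 0 0 0 1; 0 0 0.97 0 0 0 1"

```text
clock: 27.8
ee_pos: [0.423, 0.3423, 0.225]
tcp_rot: [-0.002, 3.14, 0.001]
wrist_force: [0.2, 0.0, 0.2]
width: 1.002
gripper_force: 0.0
```

play_rows --series "0 0 0 0 0 0 0.4; 0 0 0 0 0 0 0.4; 0 0 0 0 0 0 0.4; 0 0 0 0 0 0 0.4; 0 0 0 0 0 0 0.4; 0 0 0 0 0 0 0.4; 0 0 0 0 0 0 0.4; 0 0 0 0 0 0 0.4; 0 0 0 0 0 0 0.4; 0 0 0 0 0 0 0.4" --force 12

```text
clock: 28.8
ee_pos: [0.4225, 0.3422, 0.2238]
tcp_rot: [-0.002, 3.141, 0.0]
wrist_force: [-0.7, 0.4, 6.1]
width: 0.618
gripper_force: 12.0
```

play_rows --series "0 0 -0.15 0 0 0 0.4; 0 0 -0.4 0 0 0 0.4; 0 0 -0.7 0 0 0 0.4; 0 0 -0.95 0 0 0 0.4; 0 0 -1 0 0 0 0.4; 0 0 -1 0 0 0 0.4"

```text
clock: 29.4
ee_pos: [0.4225, 0.3422, 0.324]
tcp_rot: [-0.002, 3.141, 0.001]
wrist_force: [-0.8, -0.5, -0.8]
width: 0.618
gripper_force: 12.0
```

```bash
python3 - <<'E'
from h import *
from workcell import arm
S=arm.snapshot("top")
a=cv2.resize(S["img"][140:280,160:300],None,fx=4,fy=4,interpolation=cv2.INTER_CUBIC)
cv2.imwrite("pics/t5.png",a[:,:,::-1]); print(arm.state()["ee_pos"])
E
```

```text
[0.42227413 0.34199339 0.32316432]
```

View pics/t5.png

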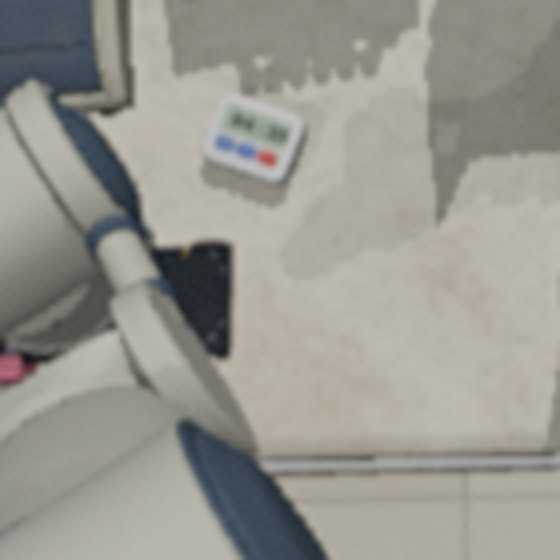

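The arm hides the cup in this view, and the timer at (255,140) in the crop hasn't moved. The 56 mm opening fits the 57 mm lid, so the cup is held and can go to the yellow tray.

play_rows --series "-0.08 -0.2 0 0 0 0 0.4; -0.22 -0.5 0 0 0 0 0.4; -0.43 -0.91 0 0 0 0 0.4"

```text
clock: 29.75
ee_pos: [0.4651, 0.251, 0.3221]
tcp_rot: [0.006, -3.139, 0.001]
wrist_force: [0.4, -1.2, 0.2]
width: 0.617
gripper_force: 12.0
```

play_rows --series "-0.15 -0.3 0 0 0 0 0.4; -0.3 -0.6 0 0 0 0 0.4; -0.43 -0.91 0 0 0 0 0.4"

```text
clock: 30.05
ee_pos: [0.509, 0.1588, 0.3221]
tcp_rot: [0.002, -3.139, 0.001]
wrist_force: [0.4, 0.5, -0.4]
width: 0.617
gripper_force: 12.0
```

play_rows --series "-0.15 -0.3 0 0 0 0 0.4; -0.3 -0.6 0 0 0 0 0.4; -0.43 -0.91 0 0 0 0 0.4"

```text
clock: 30.35
ee_pos: [0.5521, 0.068, 0.3221]
tcp_rot: [0.002, -3.139, -0.0]
wrist_force: [1.0, 1.1, -0.4]
width: 0.621
gripper_force: 12.0
```

play_rows --series "-0.15 -0.3 0 0 0 0 0.4; -0.3 -0.6 0 0 0 0 0.4; -0.4 -0.85 0 0 0 0 0.4; -0.43 -0.91 0 0 0 0 0.4; -0.43 -0.91 0 0 0 0 0.4; -0.43 -0.91 0 0 0 0 0.4"

```text
clock: 30.95
ee_pos: [0.5944, -0.021, 0.3228]
tcp_rot: [0.002, -3.14, -0.001]
wrist_force: [0.9, -0.4, -0.1]
width: 0.614
gripper_force: 12.0
```

play_rows --series "0 0 0.2 0 0 0 0.4; 0 0 0.45 0 0 0 0.4; 0 0 0.7 0 0 0 0.4; 0 0 0.8 0 0 0 0.4; 0 0 0.86 0 0 0 0.4; 0 0 0.9 0 0 0 0.4; 0 0 0.92 0 0 0 0.4; 0 0 0.92 0 0 0 0.4; 0 0 0.92 0 0 0 0.4"

```text
clock: 31.85
ee_pos: [0.5952, -0.0216, 0.2323]
tcp_rot: [-0.002, 3.141, -0.0]
wrist_force: [-0.6, 0.5, 0.3]
width: 0.62
gripper_force: 12.0
```

play_rows --series "0 0 0.015 0 0 0 0.4; 0 0 0.03 0 0 0 0.4; 0 0 0.04 0 0 0 0.4; 0 0 0.04 0 0 0 0.4"

```text
clock: 32.25
ee_pos: [0.595, -0.0216, 0.2279]
tcp_rot: [-0.002, 3.141, 0.0]
wrist_force: [-1.2, 1.1, 2.6]
width: 0.619
gripper_force: 12.0
```

play_rows --series "0 0 0 0 0 0 0.65; 0 0 0 0 0 0 0.7; 0 0 0 0 0 0 0.8; 0 0 0 0 0 0 0.9; 0 0 0 0 0 0 0.95; 0 0 0 0 0 0 0.95; 0 0 0 0 0 0 0.95; 0 0 0 0 0 0 0.95"

```text
clock: 33.05
ee_pos: [0.595, -0.0216, 0.2277]
tcp_rot: [0.002, -3.142, 0.0]
wrist_force: [0.1, 0.9, -0.3]
width: 0.952
gripper_force: 0.0
```

play_rows --series "0 0 -0.2 0 0 0 1; 0 0 -0.5 0 0 0 1; 0 0 -1 0 0 0 1; 0 0 -1 0 0 0 1"

```text
clock: 33.45
ee_pos: [0.5964, -0.0218, 0.3335]
tcp_rot: [-0.002, 3.133, -0.002]
wrist_force: [1.3, -0.4, 0.4]
width: 1.002
gripper_force: 0.0
```

play_rows --series "0 0 -0.4 0 0 0 1; 0 0 -0.8 0 0 0 1; 0 0 -1 0 0 0 1; 0 0 -1 0 0 0 1; 0 0 -1 0 0 0 1"

```text
clock: 33.95
ee_pos: [0.5948, -0.0216, 0.4276]
tcp_rot: [-0.002, 3.141, -0.0]
wrist_force: [0.5, 0.4, -0.2]
width: 1.0
gripper_force: 0.0
```

```bash
python3 - <<'E'
from h import *
from workcell import arm
S=arm.snapshot("scene")
a=cv2.resize(S["img"][130:290,180:480],None,fx=2.6,fy=2.6,interpolation=cv2.INTER_CUBIC)
cv2.imwrite("pics/s6.png",a[:,:,::-1]); print(arm.state()["ee_pos"])
E
```

```text
[ 0.59469287 -0.0215854   0.42693945]
```

View pics/s6.png

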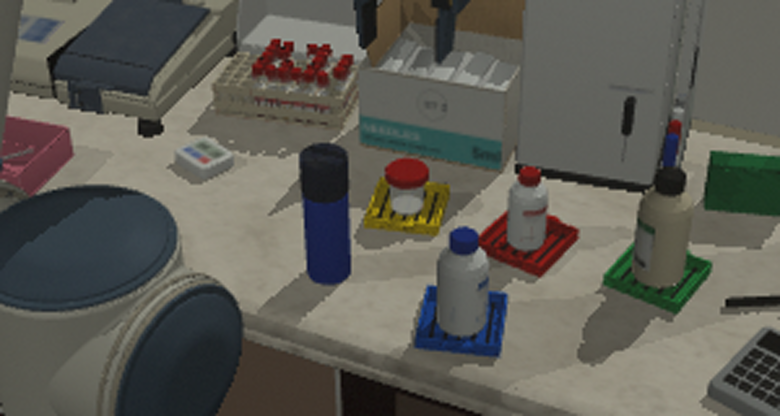

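All four stand upright in their own trays, with the cup at (407,190) in the crop. The plain bottle and timer haven't moved, and the gripper is clear.

```bash
python3 -c "
from workcell import arm
print(arm.hand_in())"
```

```text
the job is handed in; nothing more can be done
None
```

I handed the job in at about 34 s: all three bottles and the cup stand upright and released in their matching trays, and the plain blue bottle and timer look unmoved in the last picture; no verdict was returned.

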